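# Clip a batch tag from the dispenser onto the jar rack

## Robot

A 6-joint arm with a two-finger parallel gripper is mounted at the origin on the work surface. World frame = base frame: x ahead of the robot, y to its left, z up, the work surface at z = 0. Lengths are in m, angles in rad, forces in N, time in s.
With the tool pointing down it reaches from about 0.225 to 0.875 m from the base axis. Payload 3.4 kg.
Tool frame: the origin (TCP) lies midway between the tips of the shut fingers; the grasp point (between the pads) lies 19 mm behind it (pinch_z is the distance from the TCP to the grasp point, in m); z points along the fingers, y is the line along which they close (so a half turn about z gives the same grasp; the last joint's range is limited). The gripper opens to 85 mm and grips with 20 to 120 N. Pads are 22 mm wide; open, the fingers measure 114 mm over their backs; the gripper's body (76 mm by 85 mm) begins 54 mm behind the grasp point. The pads swing forward as they close: fully open they stand 13 mm farther back than shut.
Start: joints at [-0.121, 0.276, 1.505, -0, 1.361, -0.121], TCP at [0.575, -0, 0.231] pointing down, gripper open.
Joint ranges: [-2.89, 2.89], [-0.75, 2.08], [0.22, 2.7], [-1.18, 4.32], [0.11, 2.71], [-2.7, 2.7]. Speed limits (rad/s): [2.57, 2.57, 3.14, 3.14, 3.14, 3.14].

## Interface

Orientations are given as a unit quaternion [w, x, y, z].
In Python, from rig import get_state, get_image, sign_off, pinch_z gives the robot as it stands.
- The arm moves only by the tool send_rows, never from a script. Its argument "steps" is one flat list of numbers, 5 for each row, row after row: the gripper's target within -1 to 1 (fully open at 1, half-way at 0, shut at -1), then the shift along the tool's x, y, z in cm, then the turn about the tool's z in degrees. In form: [gripper, x, y, z, roll, gripper, x, y, z, roll, ...]. A call has 1 to 12 rows; each row shifts and turns the commanded pose from where the row before left it, along the tool's axes as they then stand; what a row does not reach is not made up. A row lasts 1/10 s, in which the tool goes at most 50 mm and 8.59 degrees, less where a joint would pass 70% of its speed; a pose out of reach is approached as far as the arm can. A call is refused whole if a number of a shift passes 5 or a number of a turn 8.59, either way. A call with a gripper value outside its range is refused whole. The fingers move at their own pace and stop on an object; "newtons" is the grip in N (left out, the last holds). Time passes only in rows, so rows that do not move let the fingers close. It gives the time, the measured TCP pose, the force, the opening and the grip force at its end, in the units of the state.
- get_state(): the state, without advancing time (a new reading comes with each control period).
- get_image(name): name is "scene" or "side" or "wrist"; returns a dict with "color" (384x512x3 uint8, red, green, blue), "mtx" (3x3 intrinsics, pixels), "T" (4x4, takes a point from camera to world coordinates); the wrist camera has in their place "mount" (4x4, takes a point from camera to tool coordinates, whose origin is the TCP and whose axes are the flange's). Camera axes: x right, y down, z forward; pixel columns grow to the right and rows downward; lengths in m; the calibration is good to about 2 mm. The wrist camera is an equidistant fisheye: a pixel r from the principal point sees the ray r / f radians off the axis. A picture is of the moment at which its call begins: read the wrist's pose just before it. There is no depth.
- sign_off(): hands the job in; it is judged then, once.
The state is a dict: "clock": time; "qpos": joint angles; "qd": joint speeds; "effort": joint torques, N m; "position": TCP position; "ee_rot": TCP orientation; "contact_force": force on the tool from outside, world axes, zero at the start; "moment": the same for the moment, N m; "width": finger opening in m; "gripper_force": force on a finger pad.
Only numpy, scipy, OpenCV 4.12 (cv2) and the standard library are available. Lean on these libraries where they do the work, as an engineer would, in place of code of your own. Each camera call takes 0.05 s, during which the arm holds its last target. There are 200 camera calls.

## Task

Tag this batch of jars: pull the dispenser's sprung ejector all the way and let it go back, draw out the lowest batch tag so that the rest of the stack drops down in the dispenser, then press the tag's sprung gate against the ring on the jar rack so that it snaps round the ring, and leave the tag hanging from the ring by its hook with the gate shut. Do not take any other tag, and leave the jars and the bowl where they stand.

Things in the scene. Friction and masses are not known exactly. Their poses are not given: they have to be found in the camera images.
- tag_a: The batch tag to hang: lowest of four identical flat stainless snap-hook tags, 10 mm thick, about 0.11 kg. Origin on the underside, z through the thickness, x towards the hook end (end at x 64 mm). Solid grip plate: x -28 to 22, y -17 to 17 mm. It starts flat with its x axis along the magazine's x (hook away from the exit) and its origin at x -18, y 0, z 30 mm of the magazine.
- seat_a (a point): Point in the bay of tag_a's hook where the ring's bar lies when it hangs: tag x 54, y 0, z 5 mm. The hook is a rectangular loop of 6 mm bars, full thickness: spine y 11 to 17 from x 22 to 64, end bar x 58 to 64 across y -17 to 17, nose y -17 to -11 from x 50 to 58. Clear bay x 22 to 58, y -11 to 11. The open mouth, at y -14 from x 24.5 to 50, is closed by the gate.
- gate_a (a joint): Gate of tag_a, rad: 0 shut, up to 0.95 swung inwards (its tip towards the tag's +y; it cannot open outwards). Bar 4.5 mm wide, 7 mm thick, pivot at tag x 24.5, y -14 mm, free end at x 49.5 by the nose. Sprung shut: some 2 to 4 N pressed 20 mm from the pivot. A bar pressed in past the nose and then moved to the end bar lets it snap shut behind.
- tag_b: The second tag, lying on tag_a, drops 10 mm when tag_a is out; its origin as for tag_a
- tag_c: The third tag, same shape
- tag_d: The top tag, same shape
- magazine: Dispenser fixed to the table: upright gravity magazine. Origin on the table under its centre, exit towards its -x, z up. Base 100 x 50 mm, floor at z 30 mm. Steel corner angles and end strips (x -50 and 50 mm, 44 mm wide) hold the stack, top at z 76 mm.
- ejector (a joint): Ejector slide of the magazine, m: 0 at rest, 0.044 fully pulled towards the exit (-x of the magazine); pushes the lowest tag out by about as much, leaving some 40 mm of its grip plate outside. A spring (3 N rising to 6 N) takes it back when let go
- ejector_knob (a point): Centre of the 20 mm ball knob on top of the ejector's upright 14 mm round post (post z 34 to 94 mm), behind the magazine, at x 106, y 0, z 98 mm of the magazine at rest; moves with the ejector
- rack: Tubular steel jar rack fixed to the table; origin on the table, x away from its front, z up. Foot tubes (18 mm) at y +-140 mm from x -35 to 175; posts at x 110, y +-140; crossbar (14 mm) at x 110, z 190 mm. Top tier of 16 mm tubes, axes at z 282 mm: side tubes at y +-140 and cross tubes at x 13 and x 185 mm.
- eye: Fixed steel ring on the rack's crossbar, axes parallel to the rack's. Origin is the ring's centre, at rack x 75, z 190 mm, y anywhere from -30 to 30 mm. The ring stands upright in its own x-z plane; mean radius 21 mm, bar 6 mm thick, hole 36 mm. Its stem leaves at +x, so its front and underside are free.
- jar_1: Bystander jar, 72 mm wide, 88 mm high, behind the ring under the rack; origin under its centre
- jar_2: Bystander jar, 68 mm wide, 85 mm high, low beside the front of the rack; origin under its centre
- jar_3: Bystander jar, 72 mm wide, 88 mm high, beside the magazine; origin under its centre
- jar_4: Bystander jar, 68 mm wide, 85 mm high, on the other side of the magazine; origin under its centre
- jar_5: Bystander jar, 72 mm wide, 88 mm high, near the middle in front of the robot; origin under its centre
- bowl: Bystander steel bowl, 120 mm wide, 50 mm high; origin under its centre
- magazine_exit (a point): Middle of the exit slot at the floor, x -50, y 0, z 30 mm of the magazine. The slot is 14 mm high, so only the lowest tag passes. Before it a supporting lip 18 mm wide, 12 mm thick, level with the floor, runs on to x -89 mm; the 34 mm wide tag overhangs it on both sides and can be gripped across its sides from above.
- front_tube (a point): Middle of the top tier's front tube (16 mm thick, across the rack): x 13, y 0, z 282 mm of the rack. It hangs over the space before the ring, so the gripper must come in below it leaning back towards the robot, about 25 to 45 degrees from vertical.
Mind the look-alikes: they are no part of the job. What is shaped like the tag_d but yellow is not meant.

How it is judged:
On the way, in this order (a step that is already met when the one before it is completed fails the run):
1. the ejector is pulled (value of joint ejector above 0.035 m), for 0.05 s.
2. tag_a is out of the dispenser and the stack has dropped (horizontal distance between tag_a and magazine above 0.11 m and z of tag_b in the frame of magazine below 0.034 m), for 0.1 s.
3. the gate is pressed open at the ring (value of joint gate_a above 0.3 rad and distance between seat_a and eye below 0.05 m and contact force between tag_a and eye above 0.3 N), for 0.04 s.
At the end, for the whole second after the job is handed in: tag_a hangs at rest from the ring (its seat point within 30 mm of the ring's centre, hook end up within 0.5 rad of vertical, carried by the ring), its gate shut (below 0.12 rad); the ejector is back (below 6 mm) and the other three tags have dropped one place in the magazine (distance between seat_a and eye below 0.03 m and angle between tag_a's own x axis and vertical below 0.5 rad and height (world z) of tag_a above 0.06 m and contact force between tag_a and eye above 0.3 N and value of joint gate_a below 0.12 rad and linear speed of tag_a below 0.08 m/s and value of joint ejector below 0.006 m and z of tag_b in the frame of magazine below 0.034 m and z of tag_c in the frame of magazine below 0.044 m and z of tag_d in the frame of magazine below 0.054 m); the robot touches nothing.
It fails at once if another tag is taken out of the magazine (horizontal distance between any of tag_b, tag_c, tag_d and magazine above 0.04 m).
It fails at once if a jar or the bowl is moved more than 30 mm (distance of any of jar_1, jar_2, jar_3, jar_4, jar_5, bowl from where it was at the start of the episode above 0.03 m).
It also fails if it takes over 61 s, if anything falls off the work surface, if the arm or the gripper's body presses on something with over 40 N, if the wrist force passes 120 N, or if a joint passes its speed limit or range.

## Working session

There is one attempt and no reset: what is moved stays moved. The work goes in short steps, Python scripts to look and compute and a tool call to move; the robot and the scene stay as the last step left them, time stands still between calls to the robot, and variables do not carry over. Pictures are saved under pics/ and viewed, at most 10 in all, crops included, and the job is handed in when it is done.

Besides the shell and the picture viewer there is one more tool, called after "Emit:" in YAML: its name, and indented under it one key for each argument. send_rows: Moves the arm, as the interface text tells. Its arguments: {"type":"object","properties":{"steps":{"type":"array"},"newtons":{"type":"number"}},"required":["steps"]}

```bash
ls; mkdir -p pics
cat > h.py <<'E'
import numpy as np,cv2
from rig import *
def ray(im,u,v):
    d=np.linalg.inv(im["mtx"])@[u,v,1.];T=im["T"];return T[:3,3],T[:3,:3]@d
def onz(im,u,v,z):
    o,d=ray(im,u,v);return o+d*(z-o[2])/d[2]
def proj(im,p):
    T=np.linalg.inv(im["T"]);c=T[:3,:3]@np.array(p)+T[:3,3];q=im["mtx"]@c;return q[:2]/q[2]
def tri(i1,p1,i2,p2):
    A=[];b=[]
    M=np.zeros((3,3));r=np.zeros(3);L=[]
    for i,p in((i1,p1),(i2,p2)):
        o,d=ray(i,*p);d=d/np.linalg.norm(d);P=np.eye(3)-np.outer(d,d);M+=P;r+=P@o;L.append((o,P))
    x=np.linalg.solve(M,r);return x,[np.linalg.norm(P@(x-o)) for o,P in L]
E
python3 - <<'E'
from h import *
import pickle
S={n:get_image(n) for n in("scene","side")}
pickle.dump(S,open("s0.pkl","wb"))
for n in S:
    cv2.imwrite(f"pics/{n}0.png",cv2.resize(S[n]["color"][:,:,::-1],(800,600),interpolation=cv2.INTER_CUBIC))
    print(n,S[n]["mtx"],S[n]["T"])
print(get_state())
E
```

```text
pics
scene [[409.89504276   0.         261.46595086]
 [  0.         409.89504276 196.09352304]
 [  0.           0.           1.        ]] [[-0.10891759  0.53285816 -0.83916574  1.42675177]
 [ 0.99397066  0.06909872 -0.08513345  0.07537207]
 [ 0.01262123 -0.84337865 -0.53717144  0.76283613]
 [ 0.          0.          0.          1.        ]]
side [[428.01366874   0.         255.3286522 ]
 [  0.         428.01366874 191.27334869]
 [  0.           0.           1.        ]] [[ 0.95350129 -0.14986767  0.2614861   0.21749279]
 [-0.30131396 -0.4933692   0.81596368 -0.97619915]
 [ 0.00672261 -0.85681183 -0.51558539  0.80809456]
 [ 0.          0.          0.          1.        ]]
{'clock': 0.1, 'qpos': array([-1.21002457e-01,  2.76532254e-01,  1.50603532e+00, -1.66841782e-05,
        1.36072687e+00, -1.21007980e-01]), 'qd': array([ 0.00091755, -0.00073129, -0.00168825,  0.00017315, -0.00111761,
        0.0004046 ]), 'effort': array([ 1.55745878e-03, -4.17697620e+01, -2.46405226e+01, -1.74112388e-04,
        5.80947395e-03,  2.85749664e-07]), 'position': array([5.74504735e-01, 4.74293128e-05, 2.30514474e-01]), 'ee_rot': array([-6.64871256e-04,  7.07103337e-01,  7.07109713e-01, -5.31067027e-04]), 'contact_force': array([ 0.17118905, -0.12028717,  0.49023315]), 'moment': array([0.00542724, 0.05845237, 0.01555354]), 'gripper_force': 0.0, 'width': 0.0850974055168616}
```

View pics/scene0.png

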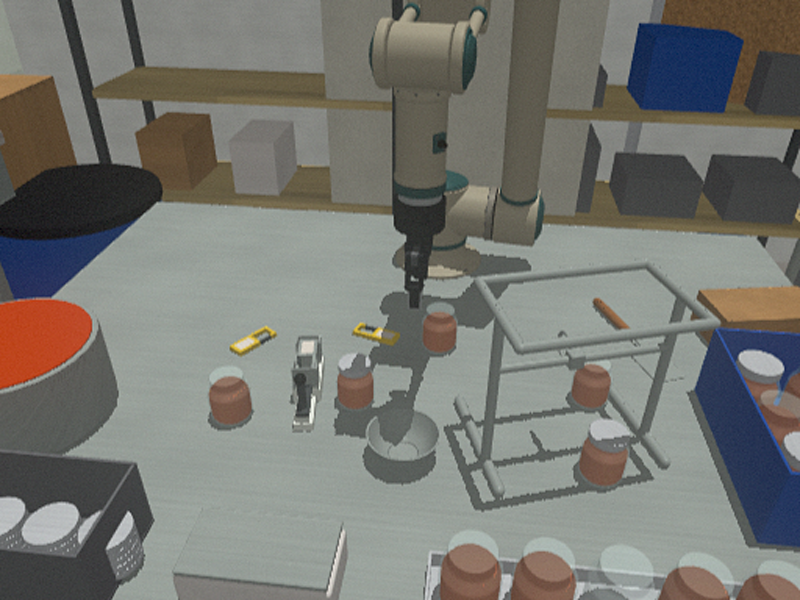

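View pics/side0.png

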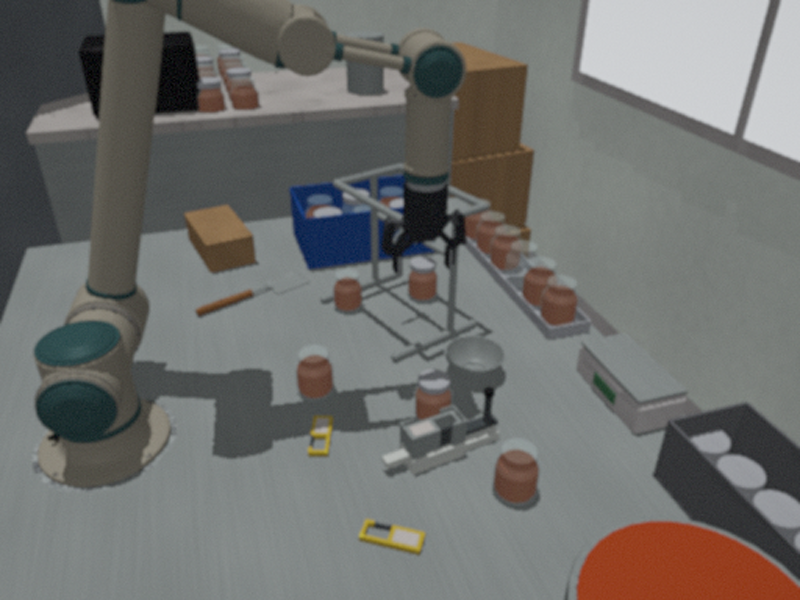

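The scene view shows the magazine at about (307,375) with its exit towards the robot and the black knob at (302,380). It also shows the rack at right, with the ring near (565,340). The side view shows the knob at (489,394), and the ring is hidden behind the gripper. Two yellow look-alike tags lie on the table at (253,340) and (377,333) in the scene view; they are not meant. The grey stack inside the magazine is.

Run:
```python
from h import *
import pickle
S=pickle.load(open("s0.pkl","rb"))
def crop(n,u,v,w,h):
    return cv2.resize(np.ascontiguousarray(S[n]["color"][v:v+h,u:u+w,::-1]),(400,300),interpolation=cv2.INTER_CUBIC)
# 80x60 x5 ; 160x120 x2.5
a=crop("scene",160,210,88,66); b=crop("side",240,240,88,66); c=crop("scene",295,160,168,126); d=crop("side",200,95,128,96)
cv2.imwrite("pics/comp.png",np.vstack([np.hstack([a,b]),np.hstack([c,d])]))
```

```text
(no output)
```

View pics/comp.png

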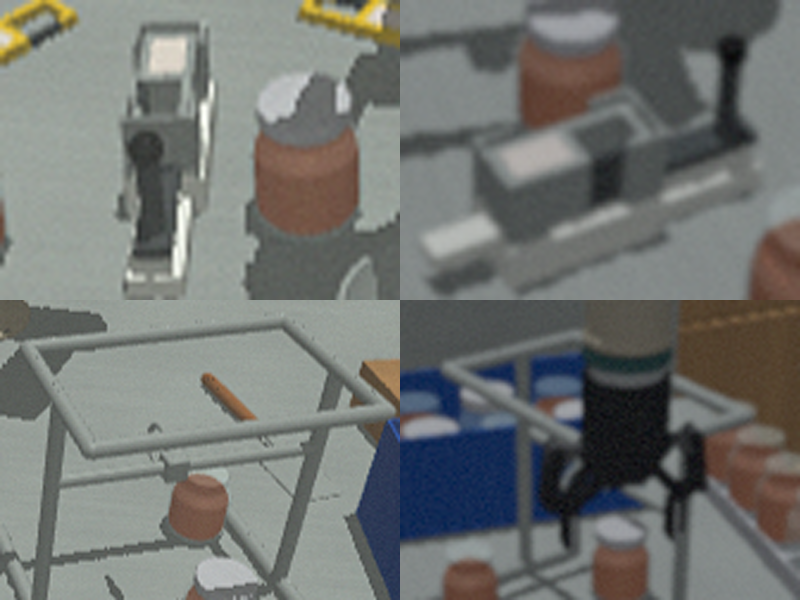

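The composite confirms the grey stack in the magazine. The knob is at crop (147,147) in the scene view and (333,47) in the side view. The rack top corners are clear in the lower-left crop. The ring is faint at crop (155,130), in front of its clamp, which faces the robot.

Run:
```python
from h import *
import pickle
S=pickle.load(open("s0.pkl","rb"));sc,sd=S["scene"],S["side"]
A=lambda u,v:(160+u/4.545,210+v/4.545)
B=lambda u,v:(240+u/4.545,240+v/4.545)
C=lambda u,v:(295+u/2.381,160+v/2.381)
D=lambda u,v:(200+u/3.125,95+v/3.125)
k=tri(sc,A(147,147),sd,B(333,47));print("knob",k)
print("magtop scene",[onz(sc,*A(*p),.076).round(3) for p in[(138,27),(207,27),(122,118),(200,118)]])
print("magtop side",[onz(sd,*B(*p),.076).round(3) for p in[(78,150),(110,185),(228,92),(262,130)]])
print("rack top",[onz(sc,*C(*p),.282).round(4) for p in[(27,46),(285,22),(390,109),(92,150)]])
print("rack top side",[onz(sd,*D(*p),.282).round(4) for p in[(50,68),(180,35),(345,112)]])
print("ring",onz(sc,*C(155,130),.19),"clamp",onz(sc,*C(178,165),.19))
```

```text
knob (array([ 0.63173706, -0.18183667,  0.09848491]), [np.float64(0.001362346659209942), np.float64(0.0013623466592099904)])
magtop scene [array([ 0.486, -0.226,  0.076]), array([ 0.481, -0.182,  0.076]), array([ 0.579, -0.211,  0.076]), array([ 0.573, -0.165,  0.076])]
magtop side [array([ 0.473, -0.2  ,  0.076]), array([ 0.481, -0.231,  0.076]), array([ 0.571, -0.178,  0.076]), array([ 0.577, -0.214,  0.076])]
rack top [array([0.5895, 0.0954, 0.282 ]), array([0.505 , 0.3594, 0.282 ]), array([0.6597, 0.4201, 0.282 ]), array([0.7561, 0.1523, 0.282 ])]
rack top side [array([0.5041, 0.3562, 0.282 ]), array([0.6691, 0.4142, 0.282 ]), array([0.7591, 0.1553, 0.282 ])]
ring [0.58451361 0.23270858 0.19      ] clamp [0.64213881 0.24952472 0.19      ]
```

Emit:
send_rows:
  steps: [1, 0, 3, -5, 0, 1, 0, 3, -5, 0, 1, 0, 3, -5, 0, 1, 0, 3, -5, 0, 1, 0, 5, 0, 0, 1, 0, 5, 0, 0, 1, 0, 5, 0, 0, 1, 0, 5, 0, 0, 1, 0, 5, 0, 0, 1, 0, 5, 0, 0]

```text
clock: 1.1
position: [0.8922, -0.0002, 0.3492]
ee_rot: [0.025, 0.707, 0.707, 0.025]
contact_force: [0.3, -0.0, 0.2]
width: 0.0853
gripper_force: 0.0
```

```bash
cat >> h.py <<'E'
from scipy.spatial.transform import Rotation as R
def pose():
    s=get_state();q=np.array(s["ee_rot"]);M=R.from_quat(q[[1,2,3,0]]).as_matrix()
    return np.array(s["position"]),M,s
def show():
    p,M,s=pose();np.set_printoptions(precision=4,suppress=True)
    print("t",s["clock"],"p",p,"\nx",M[:,0],"y",M[:,1],"z",M[:,2],"\nq",s["qpos"],"w",s["width"],"F",s["contact_force"],s["gripper_force"])
E
python3 -c "
from h import *
show()"
```

```text
t 1.1 p [ 0.8922 -0.0002  0.3492] 
x [0.     1.     0.0005] y [ 0.9975 -0.0001  0.0706] z [ 0.0706  0.0005 -0.9975] 
q [-0.0807  0.8354  0.2237  0.0068  2.0121 -0.0775] w 0.08527389707884296 F [ 0.3469 -0.0131  0.2437] 0.0
```

Emit:
send_rows:
  steps: [1, 0, 5, 0, 0, 1, 0, 5, 0, 0, 1, 0, 5, 0, 0, 1, 0, 5, 0, 0, 1, 0, 0, 0, 0, 1, 0, 0, 0, 0]

```text
clock: 1.7
position: [0.9706, -0.0002, 0.3034]
ee_rot: [0.07, 0.704, 0.704, 0.07]
contact_force: [0.2, -0.4, 0.1]
width: 0.0853
gripper_force: 0.0
```

```bash
python3 -c "
from h import *
show()"
```

```text
t 1.7 p [ 0.9706 -0.0002  0.3034] 
x [-0.0001  1.      0.0001] y [0.9805 0.     0.1964] z [ 0.1964  0.0001 -0.9805] 
q [-0.0775  0.8952  0.222   0.0158  1.8273 -0.072 ] w 0.08530697603677533 F [ 0.2007 -0.4405  0.0754] 0.0
```

Emit:
send_rows:
  steps: [1, 0, 5, -2, 0, 1, 0, 5, -2, 0, 1, 0, 5, -2, 0, 1, 0, 5, -2, 0, 1, 0, 5, -2, 0, 1, 0, 5, -2, 0, 1, 0, 5, -2, 0, 1, 0, 5, -2, 0, 1, 0, -5, 0, 0, 1, 0, -5, 0, 0, 1, 0, -5, 0, 0, 1, 0, 0, 0, 0]

```text
clock: 2.9
position: [0.9086, 0.0012, 0.3315]
ee_rot: [0.154, 0.69, 0.69, 0.156]
contact_force: [-1.2, 0.8, -4.9]
width: 0.0854
gripper_force: 0.0
```

```bash
python3 -c "
from h import *
show()"
```

```text
t 2.9 p [0.9086 0.0012 0.3315] 
x [-0.0007  1.      0.0037] y [ 0.904  -0.001   0.4275] z [ 0.4275  0.0036 -0.904 ] 
q [-0.0925  0.5413  0.9235  0.0456  1.2374 -0.0977] w 0.08541878459706138 F [-1.248   0.7504 -4.8796] 0.0
```

Emit:
send_rows:
  steps: [1, 4, -1.8, -1.7, 0, 1, 4, -1.8, -1.7, 0, 1, 4, -1.8, -1.7, 0, 1, 4, -1.8, -1.7, 0, 1, 4, -1.8, -1.7, 0, 1, 4, -1.8, -1.7, 0, 1, 4, -1.8, -1.7, 0, 1, 4, -1.8, -1.7, 0, 1, 4, -1.8, -1.7, 0, 1, 4, -1.8, -1.7, 0, 1, 4, -1.8, -1.7, 0, 1, 4, -1.8, -1.7, 0]

```text
clock: 4.1
position: [0.6383, 0.4811, 0.4337]
ee_rot: [0.169, 0.686, 0.686, 0.17]
contact_force: [1.2, -0.1, -0.5]
width: 0.085
gripper_force: 0.0
```

Emit:
send_rows:
  steps: [1, 4, -1.8, -1.7, 0, 1, 4, -1.8, -1.7, 0, 1, 4, -1.8, -1.7, 0, 1, 4, -1.8, -1.7, 0, 1, 0, 0, 0, 0, 1, 4, 3, 0, 0, 1, 4, 3, 0, 0]

```text
clock: 4.8
position: [0.5842, 0.6985, 0.4739]
ee_rot: [0.169, 0.684, 0.687, 0.177]
contact_force: [-33.5, 0.8, 64.2]
width: 0.0856
gripper_force: 0.0
```

```bash
python3 -c "
from h import *
show()"
```

```text
t 4.8 p [0.5842 0.6985 0.4739] 
x [-0.0073  0.9999  0.0097] y [0.8797 0.0018 0.4756] z [ 0.4755  0.012  -0.8796] 
q [ 0.9502  0.7391  0.22   -0.4056  1.8449  0.7671] w 0.0855924037718758 F [-33.4928   0.8156  64.19  ] 0.0
```

Emit:
send_rows:
  steps: [1, 0, 0, 0, 0, 1, 1.5, 1, 0, 0, 1, 1.5, 1, 0, 0, 1, 1.5, 1, 0, 0, 1, 1.5, 1, 0, 0, 1, 1.5, 1, 0, 0, 1, 1.5, 1, 0, 0]

```text
clock: 5.5
position: [0.6054, 0.7372, 0.4589]
ee_rot: [0.168, 0.675, 0.686, 0.213]
contact_force: [-0.5, -0.1, 0.2]
width: 0.0851
gripper_force: 0.0
```

```bash
python3 -c "
from h import *
show()"
```

```text
t 5.5 p [0.6054 0.7372 0.4589] 
x [-0.0319  0.9979  0.0571] y [ 0.855  -0.0024  0.5187] z [ 0.5177  0.0654 -0.8531] 
q [ 0.958   0.7693  0.2204 -0.4027  1.7464  0.7884] w 0.08514510596016142 F [-0.5198 -0.0666  0.2037] 0.0
```

Emit:
send_rows:
  steps: [1, 2, 0.5, -0.3, 0, 1, 2, 0.5, -0.3, 0, 1, 2, 0.5, -0.3, 0, 1, 2, 0.5, -0.3, 0, 1, 2, 0.5, -0.3, 0, 1, 2, 0.5, -0.3, 0, 1, 2, 0.5, -0.3, 0, 1, 0, 0, 0, 0]

```text
clock: 6.3
position: [0.579, 0.8068, 0.4464]
ee_rot: [0.164, 0.661, 0.686, 0.255]
contact_force: [0.4, -0.4, -0.4]
width: 0.0852
gripper_force: 0.0
```

```bash
python3 -c "
from h import *
show()"
```

```text
t 6.3 p [0.579  0.8068 0.4464] 
x [-0.0713  0.991   0.1131] y [ 0.8237 -0.0054  0.567 ] z [ 0.5625  0.1336 -0.8159] 
q [ 1.0303  0.8     0.2218 -0.4279  1.6521  0.8558] w 0.08522337041786716 F [ 0.3528 -0.411  -0.4121] 0.0
```

```bash
cat >> h.py <<'E'
MAGY=np.radians(10.5);RKY=np.radians(19.3)
def plan(target,yaxis=None,grasp=True,verbose=True):
    """roll to make tool y closest to +-yaxis, shift (tool axes after roll, cm) so grasp point gets to target"""
    p,M,s=pose();roll=0
    if yaxis is not None:
        a=M.T@np.array(yaxis,float); roll=np.degrees(np.arctan2(-a[0],a[1])); roll=(roll+90)%180-90
    N=M@R.from_euler("z",roll,degrees=True).as_matrix()
    g=p-N[:,2]*pinch_z if grasp else p
    d=N.T@(np.array(target)-g)*100
    if verbose: print("roll",round(roll,1),"shift",d.round(2),"len",np.linalg.norm(d).round(1),"| N y",N[:,1].round(3),"grasp now",g.round(4),"pz",pinch_z)
    return roll,d,N
E
python3 - <<'E'
from h import *
k=np.array([.6317,-.1818,.0985])
my=[-np.sin(MAGY),np.cos(MAGY),0]
r,d,N=plan(k,my)
z=N[:,2]
plan(k-z*.11,my); plan(np.array([.45,.1,.48]),my)
E
```

```text
roll 81.1 shift [-30.57  98.73  20.01] len 105.3 | N y [ 0.199 -0.98  -0.024] grasp now [0.5685 0.8043 0.4616] pz 0.0187
roll 81.1 shift [-30.57  98.73   9.01] len 103.7 | N y [ 0.199 -0.98  -0.024] grasp now [0.5685 0.8043 0.4616] pz 0.0187
roll 81.1 shift [-18.92  66.61 -17.57] len 71.4 | N y [ 0.199 -0.98  -0.024] grasp now [0.5685 0.8043 0.4616] pz 0.0187
```

Emit:
send_rows:
  steps: [1, 0, 0, 0, 8.5, 1, 0, 0, 0, 8.5, 1, 0, 0, 0, 8.5, 1, 0, 0, 0, 8.5, 1, 0, 0, 0, 8.5, 1, 0, 0, 0, 8.5, 1, 0, 0, 0, 8.5, 1, 0, 0, 0, 8.5, 1, 0, 0, 0, 8.5, 1, 0, 0, 0, 4.6]

```text
clock: 7.3
position: [0.5809, 0.8047, 0.4478]
ee_rot: [-0.042, 0.949, 0.088, 0.301]
contact_force: [0.2, -0.3, -0.6]
width: 0.0853
gripper_force: 0.0
```

Emit:
send_rows:
  steps: [1, -1.3, 4.6, -1.2, 0, 1, -1.3, 4.6, -1.2, 0, 1, -1.3, 4.6, -1.2, 0, 1, -1.3, 4.6, -1.2, 0, 1, -1.3, 4.6, -1.2, 0, 1, -1.3, 4.6, -1.2, 0, 1, -1.3, 4.6, -1.2, 0, 1, -1.3, 4.6, -1.2, 0, 1, -1.3, 4.6, -1.2, 0, 1, -1.3, 4.6, -1.2, 0, 1, -1.3, 4.6, -1.2, 0, 1, -1.3, 4.6, -1.2, 0]

```text
clock: 8.5
position: [0.4843, 0.2332, 0.4633]
ee_rot: [-0.041, 0.948, 0.091, 0.302]
contact_force: [0.2, -1.3, 0.1]
width: 0.0856
gripper_force: 0.0
```

Run:
```python
from h import *
show()
k=np.array([.6317,-.1818,.0985])
my=[-np.sin(MAGY),np.cos(MAGY),0]
p,M,s=pose()
plan(k-M[:,2]*.09,my)
```

```text
t 8.5 p [0.4843 0.2332 0.4633] 
x [0.8009 0.1471 0.5804] y [ 0.1963 -0.9803 -0.0225] z [ 0.5657  0.132  -0.814 ] 
q [ 0.378  -0.1573  1.5827 -0.0966  1.1035  1.7745] w 0.08561976732791253 F [ 0.1667 -1.2983  0.0504] 0.0
roll -0.1 shift [-15.53  44.37  25.43] len 53.4 | N y [ 0.197 -0.98  -0.022] grasp now [0.4737 0.2307 0.4785] pz 0.0187
```

Run:
```python
from h import *
import pickle
p,M,s=pose();w=get_image("wrist");sd=get_image("side")
w["p"],w["M"]=p,M
pickle.dump((w,sd),open("s1.pkl","wb"))
print(w["mtx"],w["mount"])
a=cv2.resize(w["color"][:,:,::-1],(520,390)); b=cv2.resize(np.ascontiguousarray(sd["color"][90:218,200:296,::-1]),(280,373),interpolation=cv2.INTER_CUBIC)
o=np.zeros((390,800,3),np.uint8);o[:,:520]=a;o[:373,520:]=b
cv2.imwrite("pics/w1.png",o)
```

```text
[[297.31863964   0.         253.09229259]
 [  0.         297.31863964 189.98364793]
 [  0.           0.           1.        ]] [[-5.26372971e-04 -9.54132582e-01 -2.99383934e-01  7.65909494e-02]
 [ 9.99999746e-01 -6.46216355e-04  3.01296202e-04  1.04712349e-03]
 [-4.80943317e-04 -2.99383699e-01  9.54132679e-01 -1.42710152e-01]
 [ 0.00000000e+00  0.00000000e+00  0.00000000e+00  1.00000000e+00]]
```

View pics/w1.png

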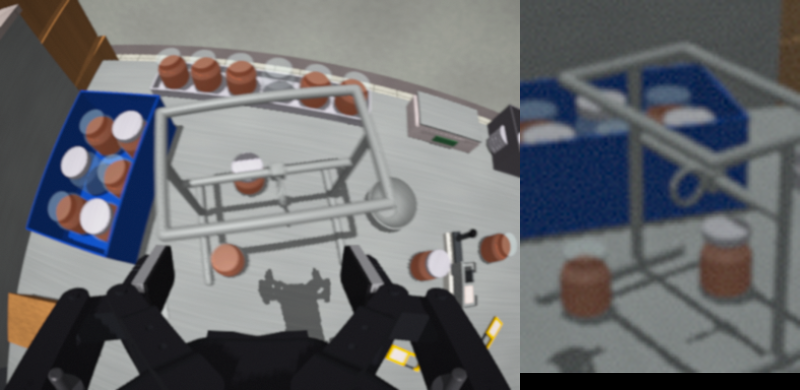

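The wrist view shows the rack from above with the ring edge-on at about (281,185). The side crop shows the ring as an ellipse at about (686,187), with its stem running right to the clamp. I'll enlarge both.

Run:
```python
from h import *
import pickle
w,sd=pickle.load(open("s1.pkl","rb"))
a=cv2.resize(np.ascontiguousarray(w["color"][140:220,250:310,::-1]),(390,520),interpolation=cv2.INTER_CUBIC)
b=cv2.resize(np.ascontiguousarray(sd["color"][135:175,240:270,::-1]),(390,520),interpolation=cv2.INTER_CUBIC)
cv2.imwrite("pics/w2.png",np.hstack([a,b]))
```

```text
(no output)
```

View pics/w2.png

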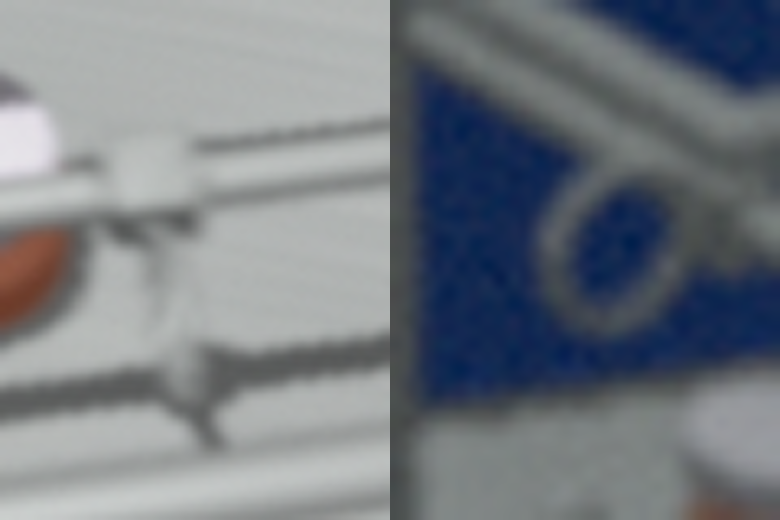

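The wrist crop shows the clamp at (155,175) and the ring edge-on from (165,245) to (187,400). The side crop shows the ring ellipse centred at (617,252).

```bash
cat >> h.py <<'E'
def wray(w,u,v):
    K=w["mtx"];a=np.array([(u-K[0,2])/K[0,0],(v-K[1,2])/K[1,1]]);r=np.hypot(*a)
    d=np.array([*(a/r*np.sin(r)),np.cos(r)]);T=w["mount"]
    return w["p"]+w["M"]@T[:3,3], w["M"]@(T[:3,:3]@d)
def wonz(w,u,v,z):
    o,d=wray(w,u,v);return o+d*(z-o[2])/d[2]
def near(r1,r2):
    M=np.zeros((3,3));b=np.zeros(3);L=[]
    for o,d in(r1,r2):
        d=d/np.linalg.norm(d);P=np.eye(3)-np.outer(d,d);M+=P;b+=P@o;L.append((o,P))
    x=np.linalg.solve(M,b);return x,np.linalg.norm(L[0][1]@(x-L[0][0]))
E
python3 - <<'E'
from h import *
import pickle
w,sd=pickle.load(open("s1.pkl","rb"))
W=lambda u,v:(250+u/6.5,140+v/6.5)
print("ring",near(wray(w,*W(177,312)),ray(sd,240+227/13,135+252/13)))
print("ring wrist z.19",wonz(w,*W(177,312),.19),"clamp",wonz(w,*W(155,165),.197))
f=512/520
for q in[(167,235),(390,205),(358,92),(162,113)]: print("tier",wonz(w,q[0]*f,q[1]*f,.282))
# knob, magazine in wrist
print("knob",wonz(w,461*f,234*f,.098), "yaw ring", )
a=wonz(w,*W(165,245),.19);b=wonz(w,*W(187,400),.19);print("ringline",a,b,np.degrees(np.arctan2(*(a-b)[[1,0]])))
E
```

```text
ring (array([0.61084648, 0.2262117 , 0.18876489]), np.float64(0.0017077278030458878))
ring wrist z.19 [0.61221269 0.22596738 0.19      ] clamp [0.64542557 0.23739036 0.197     ]
tier [0.50126274 0.34880979 0.282     ]
tier [0.58874769 0.0883455  0.282     ]
tier [0.75127092 0.14049735 0.282     ]
tier [0.66356945 0.40801253 0.282     ]
knob [ 0.62316846 -0.15689483  0.098     ] yaw ring
ringline [0.62835147 0.2316714  0.19      ] [0.59131585 0.21994776 0.19      ] 17.565214337819377
```

Emit:
send_rows:
  steps: [0, -1.4, 4.0, 2.3, 0, 0, -1.4, 4.0, 2.3, 0, 0, -1.4, 4.0, 2.3, 0, 0, -1.4, 4.0, 2.3, 0, 0, -1.4, 4.0, 2.3, 0, 0, -1.4, 4.0, 2.3, 0, 0, -1.4, 4.0, 2.3, 0, 0, -1.4, 4.0, 2.3, 0, 0, -1.4, 4.0, 2.3, 0, 0, -1.4, 4.0, 2.3, 0, 0, 0, 0, 0, 0, 0, 0, 0, 0, 0]

```text
clock: 9.8
position: [0.5812, -0.1476, 0.1834]
ee_rot: [-0.042, 0.949, 0.089, 0.3]
contact_force: [-0.3, 0.8, 0.1]
width: 0.0428
gripper_force: 0.0
```

Run:
```python
from h import *
import pickle
show()
p,M,s=pose();w=get_image("wrist");w["p"],w["M"]=p,M
pickle.dump(w,open("s2.pkl","wb"))
my=[-np.sin(MAGY),np.cos(MAGY),0]
plan([.6317,-.1818,.0985],my)
_,sd=pickle.load(open("s1.pkl","rb"))
print("ring side z.19",onz(sd,257.5,154.4,.19))
cv2.imwrite("pics/w3.png",cv2.resize(w["color"][:,:,::-1],(768,576)))
```

```text
t 9.8 p [ 0.5812 -0.1476  0.1834] 
x [0.8036 0.1445 0.5774] y [ 0.1946 -0.9806 -0.0255] z [ 0.5625  0.1328 -0.8161] 
q [-0.6448  0.1539  1.987   0.7391  0.7201  0.2387] w 0.0427839576060951 F [-0.2529  0.8242  0.1235] 0.0
roll -0.1 shift [-1.44  4.64 11.26] len 12.3 | N y [ 0.198 -0.98  -0.023] grasp now [ 0.5707 -0.1492  0.1997] pz 0.0187
ring side z.19 [0.6082 0.2229 0.19  ]
```

View pics/w3.png

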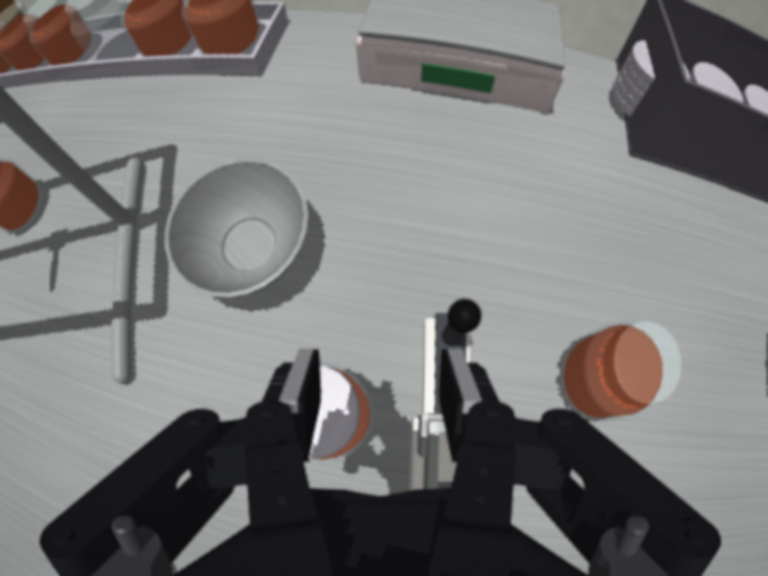

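The wrist view shows the knob at (464,316), beyond the right finger. The white-lidded jar is at (335,410), under the left finger.

Run:
```python
from h import *
import pickle
w=pickle.load(open("s2.pkl","rb"));sc=pickle.load(open("s0.pkl","rb"))
S=sc["scene"]
print("wrist knob z",wonz(w,309.3,210.7,.098))
print(near(wray(w,309.3,210.7),ray(S,192.3,242.3)),near(wray(w,309.3,210.7),ray(sc["side"],313.3,250.3)))
print("jar lid?",wonz(w,340/1.5,410/1.5,.088),"jar r",wonz(w,615/1.5,365/1.5,.05))
```

```text
wrist knob z [ 0.62989947 -0.18601653  0.098     ]
(array([ 0.62941371, -0.18379778,  0.09796605]), np.float64(0.002244512429922348)) (array([ 0.63003539, -0.18592217,  0.10076573]), np.float64(0.0008850510633467457))
jar lid? [ 0.56471976 -0.12643276  0.088     ] jar r [ 0.62642288 -0.30845156  0.05      ]
```

Emit:
send_rows:
  steps: [0, -0.8, 2.4, 0, 0, 0, -0.8, 2.4, 0, 0, 0, 0, 0, 0, 0, 0, 0, 0, 2.5, 0, 0, 0, 0, 2.6, 0, 0, 0, 0, 2.6, 0, 0, 0, 0, 2.6, 0, 0, 0, 0, 0, 0, -1, 0, 0, 0, 0, -1, 0, 0, 0, 0, -1, 0, 0, 0, 0, -1, 0, 0, 0, 0]
  newtons: 60

```text
clock: 11.05
position: [0.6361, -0.1835, 0.092]
ee_rot: [-0.04, 0.948, 0.09, 0.302]
contact_force: [-1.1, -0.4, 3.0]
width: 0.0164
gripper_force: 58.9
```

Run:
```python
from h import *
show()
p,M,s=pose();m=np.array([np.cos(MAGY),np.sin(MAGY),0])
print("pull 46mm",M.T@(-m*4.7),"grasp",p-M[:,2]*pinch_z)
```

```text
t 11.05 p [ 0.6361 -0.1835  0.092 ] 
x [0.8009 0.1464 0.5806] y [ 0.1949 -0.9806 -0.0216] z [ 0.5662  0.1305 -0.8139] 
q [-0.636   0.3625  1.98    0.9438  0.5763 -0.01  ] w 0.016387928434846898 F [-1.1079 -0.4042  2.9784] 58.903310894966125
pull 46mm [-3.8265 -0.0608 -2.7283] grasp [ 0.6256 -0.1859  0.1072]
```

Emit:
send_rows:
  steps: [-1, -0.65, 0, -0.46, 0, -1, -0.65, 0, -0.46, 0, -1, -0.65, 0, -0.46, 0, -1, -0.65, 0, -0.46, 0, -1, -0.65, 0, -0.46, 0, -1, -0.5, 0, -0.36, 0, -1, 0, 0, 0, 0, -1, 0, 0, 0, 0]

```text
clock: 11.85
position: [0.5925, -0.1907, 0.0921]
ee_rot: [-0.043, 0.948, 0.09, 0.303]
contact_force: [10.6, 4.0, -1.4]
width: 0.0164
gripper_force: 61.2
```

Run:
```python
from h import *
show()
```

```text
t 11.85 p [ 0.5925 -0.1907  0.0921] 
x [0.7998 0.1441 0.5827] y [ 0.1958 -0.9803 -0.0264] z [ 0.5675  0.1352 -0.8122] 
q [-0.7101  0.3244  2.0519  0.9813  0.6045 -0.1148] w 0.01638409055840327 F [10.6281  3.9612 -1.3599] 61.186476945877075
```

Emit:
send_rows:
  steps: [-1, 1.2, 0, 0.85, 0, -1, 1.2, 0, 0.85, 0, -1, 1.1, 0, 0.8, 0, -1, 0, 0, 0, 0, 0, 0, 0, 0, 0, 0, 0, 0, 0, 0, 0, 0, 0, 0, 0, 0, 0, 0, -4, 0, 0, 0, 0, -4, 0, 0, 0, 0, 0, 0]

```text
clock: 12.85
position: [0.587, -0.1956, 0.159]
ee_rot: [-0.039, 0.948, 0.09, 0.303]
contact_force: [0.4, -0.2, 0.3]
width: 0.0423
gripper_force: 0.0
```

Run:
```python
from h import *
import pickle
show()
sc,sd=get_image("scene"),get_image("side");pickle.dump((sc,sd),open("s3.pkl","wb"))
a=cv2.resize(np.ascontiguousarray(sc["color"][200:275,150:250,::-1]),(400,300),interpolation=cv2.INTER_CUBIC)
b=cv2.resize(np.ascontiguousarray(sd["color"][240:315,235:335,::-1]),(400,300),interpolation=cv2.INTER_CUBIC)
cv2.imwrite("pics/m3.png",np.hstack([a,b]))
```

```text
t 12.85 p [ 0.587  -0.1956  0.159 ] 
x [0.8001 0.1473 0.5815] y [ 0.1942 -0.9808 -0.0187] z [ 0.5676  0.1279 -0.8133] 
q [-0.7218  0.223   1.973   0.7978  0.7182  0.1029] w 0.042267523615399184 F [ 0.4134 -0.1516  0.3382] 0.0
```

View pics/m3.png

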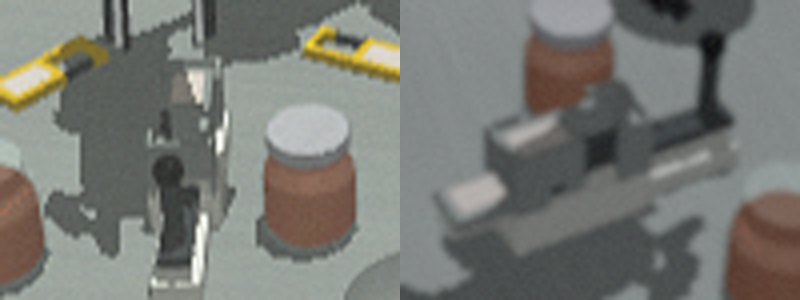

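The scene and side crops show the knob back at rest, at (168,170) and (712,45). The lowest tag is out on the lip in the side crop at about (470,195).

Run:
```python
from h import *
import pickle
sc,sd=pickle.load(open("s3.pkl","rb"))
B=lambda u,v:(235+u/4,240+v/4)
for q in[(38,192),(56,216),(104,200),(86,180)]: print("tag",onz(sd,*B(*q),.04).round(4))
c=np.array([.5268,-.2025]);m=np.array([np.cos(MAGY),np.sin(MAGY)]);n=np.array([-m[1],m[0]])
for x,y in[(-90,17),(-90,-17),(-50,-17)]:
    P=[*(c+m*x/1000+n*y/1000),.04]; print(x,y,np.round(P,4),(proj(sd,P)-[235,240])*4)
g=[*(c-m*.078),.0355]; p,M,s=pose()
my=[-np.sin(MAGY),np.cos(MAGY),0]
plan(g,my); plan(np.array(g)-M[:,2]*.09,my)
```

```text
tag [ 0.4378 -0.2052  0.04  ]
tag [ 0.4426 -0.2287  0.04  ]
tag [ 0.4755 -0.2242  0.04  ]
tag [ 0.4701 -0.2038  0.04  ]
-90 17 [ 0.4352 -0.2022  0.04  ] [ 32.70542928 189.66433294]
-90 -17 [ 0.4414 -0.2356  0.04  ] [ 57.36709999 224.15020952]
-50 -17 [ 0.4807 -0.2283  0.04  ] [113.95105843 202.7093674 ]
roll -0.1 shift [-18.28  -0.25   3.65] len 18.6 | N y [ 0.197 -0.98  -0.021] grasp now [ 0.5764 -0.1968  0.1711] pz 0.0187
roll -0.1 shift [-18.28  -0.25  -5.35] len 19.0 | N y [ 0.197 -0.98  -0.021] grasp now [ 0.5764 -0.1968  0.1711] pz 0.0187
```

Emit:
send_rows:
  steps: [0.4, 0, 0, -2.7, 0, 0.4, 0, 0, -2.7, 0, 0.4, -4.5, 0, 0, 0, 0.4, -4.5, 0, 0, 0, 0.4, -4.5, 0, 0, 0, 0.4, -4.6, -0.3, 0, 0, 0.4, 0, 0, 0, 0, 0.4, 0, 0, 3, 0, 0.4, 0, 0, 2, 0, 0.4, 0, 0, 0, 0]

```text
clock: 13.95
position: [0.44, -0.2164, 0.0519]
ee_rot: [-0.044, 0.949, 0.09, 0.3]
contact_force: [0.2, 0.9, -0.4]
width: 0.0598
gripper_force: 0.0
```

Run:
```python
from h import *
import pickle
show()
p,M,s=pose();w=get_image("wrist");w["p"],w["M"]=p,M
pickle.dump(w,open("s4.pkl","wb"))
c=np.array([.5268,-.2025]);m=np.array([np.cos(MAGY),np.sin(MAGY)])
plan([*(c-m*.077),.0355],[-m[1],m[0],0])
a=cv2.resize(np.ascontiguousarray(w["color"][180:384,150:360,::-1]),(630,600),interpolation=cv2.INTER_CUBIC)
cv2.imwrite("pics/w4.png",a[:, :])
```

```text
t 13.95 p [ 0.44   -0.2164  0.0519] 
x [0.8034 0.1445 0.5776] y [ 0.1968 -0.98   -0.0287] z [ 0.5619  0.1367 -0.8158] 
q [-1.0437  0.2905  2.3026  1.0959  0.6731 -0.5908] w 0.05977168147062669 F [ 0.2073  0.8787 -0.3837] 0.0
roll -0.2 shift [-0.11  0.25  3.91] len 3.9 | N y [ 0.2   -0.98  -0.025] grasp now [ 0.4294 -0.2192  0.0681] pz 0.0187
```

View pics/w4.png

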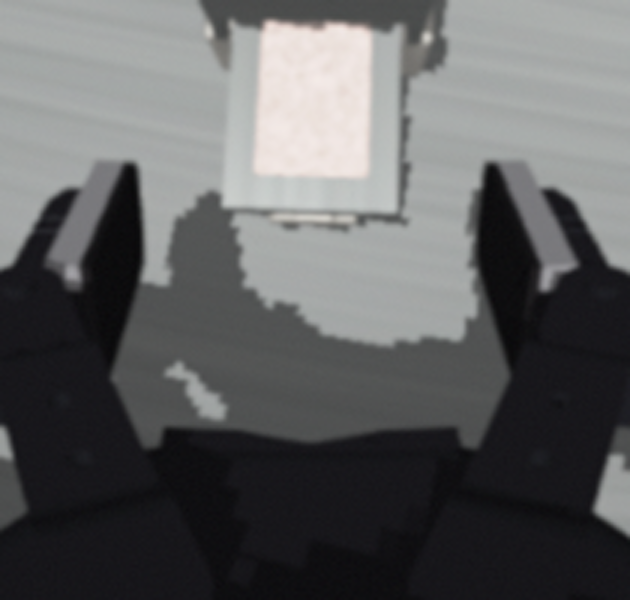

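The tag plate sits squarely between the fingers, with its end edge at about (315,210).

Run:
```python
from h import *
import pickle
w=pickle.load(open("s4.pkl","rb"))
c=np.array([.5268,-.2025]);m=np.array([np.cos(MAGY),np.sin(MAGY)])
for u,v in[(223,207),(402,214),(313,210),(313,25)]:
    q=wonz(w,150+u/3,180+v/2.941,.04); print(q, (q[:2]-c)@m,(q[:2]-c)@[-m[1],m[0]])
```

```text
[ 0.43576524 -0.20085064  0.04      ] -0.08920980515946043 0.018211513210490877
[ 0.44108264 -0.23518117  0.04      ] -0.09023768862310047 -0.016513173916157114
[ 0.43866755 -0.21812284  0.04      ] -0.08950369880942734 0.0006996295784183658
[ 0.47629149 -0.21063312  0.04      ] -0.051144880173521236 0.0012075090218864775
```

Emit:
send_rows:
  steps: [0.4, 0, 0.1, 2, 0, 0.4, 0, 0.1, 1.9, 0, 0.4, 0, 0, 0, 0, -1, 0, 0, 0, 0, -1, 0, 0, 0, 0, -1, 0, 0, 0, 0, -1, 0, 0, 0, 0]
  newtons: 50

```text
clock: 14.7
position: [0.462, -0.2146, 0.0231]
ee_rot: [-0.041, 0.948, 0.09, 0.302]
contact_force: [-3.8, 1.2, 7.5]
width: 0.0329
gripper_force: 50.6
```

Emit:
send_rows:
  steps: [-1, -1.2, 0, -0.86, 0, -1, -1.2, 0, -0.86, 0, -1, -1.6, 0, -1.15, 0, -1, -1.6, 0, -1.15, 0, -1, -1.6, 0, -1.15, 0, -1, -1.6, 0, -1.15, 0, -1, 0, 0, 0, 0, -1, 0, 0, 0, 0]

```text
clock: 15.5
position: [0.3556, -0.2368, 0.0228]
ee_rot: [-0.04, 0.948, 0.089, 0.301]
contact_force: [0.0, 0.5, -1.6]
width: 0.033
gripper_force: 50.8
```

Run:
```python
from h import *
import pickle
show()
sd=get_image("side");p,M,s=pose();w=get_image("wrist");w["p"],w["M"]=p,M;pickle.dump((sd,w),open("s5.pkl","wb"))
b=cv2.resize(np.ascontiguousarray(sd["color"][235:310,215:315,::-1]),(400,300),interpolation=cv2.INTER_CUBIC)
a=cv2.resize(np.ascontiguousarray(w["color"][140:320,150:360,::-1]),(400,343),interpolation=cv2.INTER_CUBIC)
cv2.imwrite("pics/m5.png",np.hstack([a[:300],b]))
```

```text
t 15.5 p [ 0.3556 -0.2368  0.0228] 
x [0.8025 0.1451 0.5788] y [ 0.1937 -0.9808 -0.0227] z [ 0.5644  0.1304 -0.8152] 
q [-1.3032  0.3344  2.41    1.1012  0.7062 -0.8935] w 0.03296763828777503 F [ 0.0099  0.4897 -1.6136] 50.77479600906372
```

View pics/m5.png

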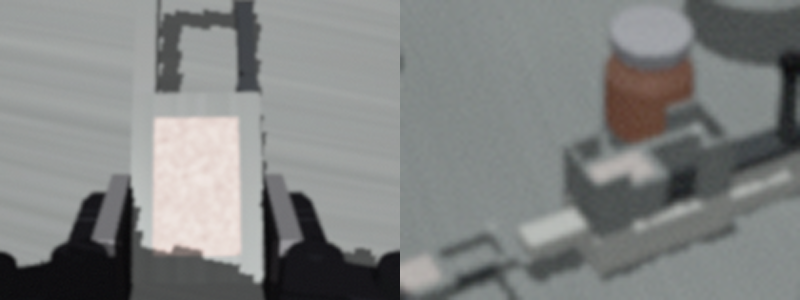

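The wrist view shows the tag held by its plate, with the hook ahead. The side view shows it clear of the magazine.

Emit:
send_rows:
  steps: [-1, 2.8, -1.3, -2.8, 0, -1, 2.8, -1.3, -2.8, 0, -1, 2.8, -1.3, -2.8, 0, -1, 2.8, -1.3, -2.8, 0, -1, 2.8, -1.3, -2.8, 0, -1, 2.8, -1.3, -2.8, 0, -1, 2.8, -1.3, -2.8, 0, -1, 2.8, -1.3, -2.8, 0, -1, 2.8, -1.3, -2.8, 0, -1, 2.8, -1.3, -2.8, 0]

```text
clock: 16.6
position: [0.3966, -0.1023, 0.4172]
ee_rot: [-0.042, 0.948, 0.091, 0.301]
contact_force: [0.6, -0.3, -1.1]
width: 0.0331
gripper_force: 50.7
```

Emit:
send_rows:
  steps: [-1, 1.4, -4, 1.1, 0, -1, 1.4, -4, 1.1, 0, -1, 1.4, -4, 1.1, 0, -1, 1.4, -4, 1.1, 0, -1, 1.4, -4, 1.1, 0, -1, 1.4, -4, 1.1, 0, -1, 1.4, -4, 1.1, 0, -1, 1.4, -4, 1.1, 0, -1, 1.4, -4, 1.1, 0, -1, 1.4, -4, 1.1, 0, -1, 0, 0, 0, 0, -1, 0, 0, 0, 0]

```text
clock: 17.8
position: [0.4892, 0.3115, 0.4137]
ee_rot: [-0.041, 0.949, 0.092, 0.298]
contact_force: [-0.1, -0.1, -1.6]
width: 0.0328
gripper_force: 50.8
```

Run:
```python
from h import *
import pickle
w=pickle.load(open("s5.pkl","rb"))[1]
g=w["p"]-w["M"][:,2]*pinch_z
for u,v in [(132,93),(262,93),(196,93)]:
    q=wonz(w,150+u/1.905,140+v/1.905,.04);print("plate front",q-g)
show()
import time
p,M,s=pose();w=get_image("wrist");w["p"],w["M"]=p,M;sc,sd=get_image("scene"),get_image("side")
pickle.dump((w,sc,sd),open("s6.pkl","wb"))
# predicted pixel of the ring
def wproj(w,P):
    T=w["mount"];c=T[:3,:3].T@(w["M"].T@(np.array(P)-w["p"])-T[:3,3]);r=np.hypot(c[0],c[1]);a=np.arctan2(r,c[2])
    return w["mtx"][:2,2]+w["mtx"][0,0]*a*c[:2]/r
print([wproj(w,P) for P in [(.6098,.2351,.19),(.5895,.0954,.282),(.505,.3594,.282),(.66,.42,.282),(.756,.152,.282)]])
```

```text
plate front [0.03404187 0.02323578 0.00196165]
plate front [ 0.04054814 -0.01097356  0.00196165]
plate front [0.03725107 0.00634741 0.00196165]
t 17.8 p [0.4892 0.3115 0.4137] 
x [0.806  0.1499 0.5726] y [ 0.1982 -0.9799 -0.0224] z [ 0.5577  0.1315 -0.8195] 
q [ 0.5653 -0.0628  1.6155 -0.2226  1.0163  2.0052] w 0.03277491098249468 F [-0.1127 -0.105  -1.6028] 50.81660985946655
[array([327.5024, 189.0312]), array([451.2731, 203.0582]), array([211.1517, 236.4553]), array([194.5046,  99.2148]), array([407.4368,  79.6344])]
```

Run:
```python
from h import *
import pickle
w,sc,sd=pickle.load(open("s6.pkl","rb"));sd1=pickle.load(open("s1.pkl","rb"))[1];sc0=pickle.load(open("s0.pkl","rb"))["scene"]
def z(im,u,v,wd,h): return cv2.resize(np.ascontiguousarray(im["color"][v:v+h,u:u+wd,::-1]),(400,300),interpolation=cv2.INTER_CUBIC)
o=np.vstack([np.hstack([z(w,290,156,80,60),z(sd1,240,130,60,45)]),np.hstack([z(sc0,340,195,60,45),z(w,180,50,300,225)])])
cv2.imwrite("pics/r6.png",o)
```

```text
(no output)
```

View pics/r6.png

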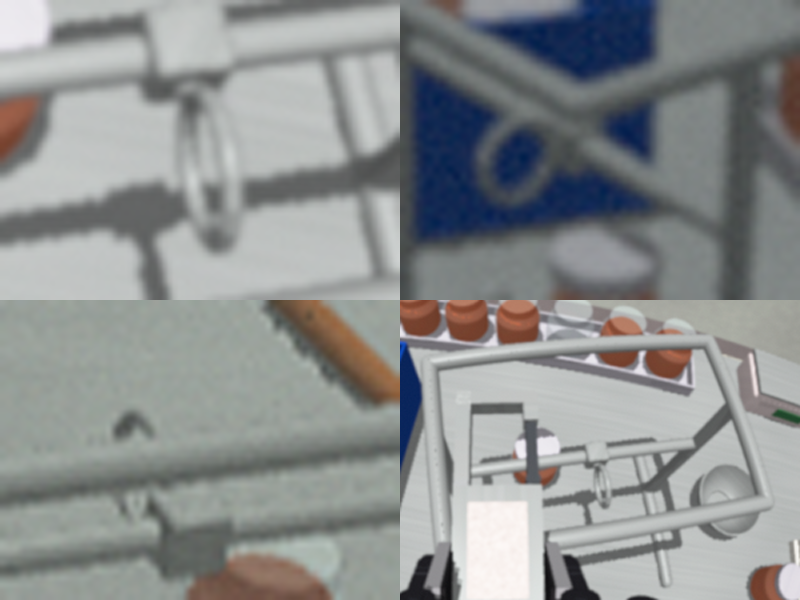

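The wrist zoom shows the ring ellipse centred at about (210,165), running from (195,88) to (222,250). The side ellipse is centred at (517,158), and in the scene view the ring is centred near (134,460), partly hidden by the tube.

Run:
```python
from h import *
import pickle
w,sc,sd=pickle.load(open("s6.pkl","rb"));S=pickle.load(open("s0.pkl","rb"))["scene"]
rw=wray(w,332,189);rd=ray(sd,257.5,153.9);rs=ray(S,360,219.7)
print("w+side",near(rw,rd));print("w+scene",near(rw,rs));print("scene+side",near(rs,rd))
for n,r in(("w",rw),("sd",rd),("sc",rs)):
    o,d=r;print(n,o+d*(.19-o[2])/d[2])
f=wonz(w,290+222/5,156+245/5,.19);b=wonz(w,290+195/5,156+92/5,.19);print("ring f/b",f,b,np.degrees(np.arctan2(*(b-f)[[1,0]])))
print("clamp w",wonz(w,290+187/5,156+38/5,.198),"scene",onz(S,340+195/6.667,195+245/6.667,.19))
C=[wonz(w,*q,.282) for q in[(456,202.2),(412.5,82.2),(202.5,98.7)]];print("tier",*C)
a=C[2]-C[1];print(np.degrees(np.arctan2(-a[0],a[1])),np.linalg.norm(a),"mid of diag",(C[0]+C[2])/2)
```

```text
w+side (array([0.6107349 , 0.22870253, 0.18901115]), np.float64(0.0006653309576297011))
w+scene (array([0.61012009, 0.2295245 , 0.19277362]), np.float64(0.0002222046525636171))
scene+side (array([0.60922998, 0.22916239, 0.19031109]), np.float64(0.0017166402297047161))
w [0.61107883 0.22876959 0.19      ]
sd [0.60934058 0.22639231 0.19      ]
sc [0.60623315 0.2304839  0.19      ]
ring f/b [0.58897843 0.22264086 0.19      ] [0.63167986 0.23550303 0.19      ] 16.762910005912126
clamp w [0.64392277 0.24093872 0.198     ] scene [0.65180356 0.24729763 0.19      ]
tier [0.59188722 0.08793318 0.282     ] [0.75396765 0.14424232 0.282     ] [0.66211613 0.41035133 0.282     ]
19.042882683906505 0.2815150191870441 mid of diag [0.62700167 0.24914226 0.282     ]
```

```bash
cat >> h.py <<'E'
import pickle
C=np.array([.6103,.2291,.190]);RY=np.radians(19.0)
rx=np.array([np.cos(RY),np.sin(RY),0]);ry=np.array([-np.sin(RY),np.cos(RY),0]);uz=np.array([0,0,1.])
M5=pickle.load(open("s5.pkl","rb"))[1]["M"]
mx=np.array([np.cos(MAGY),np.sin(MAGY),0]);my=np.array([-np.sin(MAGY),np.cos(MAGY),0])
TT=M5.T@np.c_[mx,my,uz]          # tag axes in tool
def tagpt(N,g,q):                # world point of tag coords q (mm); grasp at tag (-15,0,8)
    return g+N@TT@((np.array(q)-[-15,.5,8])/1000)
F=C-.021*rx
E
python3 - <<'E'
from h import *
show()
p,M,s=pose()
N=M@R.from_euler("z",-7,degrees=True).as_matrix()
T=N@TT;print("tag axes",T.T)
g=p-N[:,2]*pinch_z
q=tagpt(N,g,[44.5,-25,5])
d=F-q
print("F",F,"delta world",d,"rack",d@rx,d@ry,d[2])
pre=d-.14*rx
back=-.15*rx
print("1 back",(N.T@back*100).round(2)); print("2 to pre",(N.T@(pre-back)*100).round(2)); print("3 fwd",(N.T@rx*14).round(2))
E
```

```text
t 17.95 p [0.4901 0.3088 0.4155] 
x [0.8048 0.1454 0.5755] y [ 0.1938 -0.9808 -0.0233] z [ 0.561   0.1303 -0.8175] 
q [ 0.5607 -0.0658  1.616  -0.2231  1.0153  2.0055] w 0.03339313428473013 F [-0.1189  0.1708 -1.3429] 50.829548835754395
tag axes [[ 0.9605  0.2782 -0.0045]
 [-0.2778  0.9581 -0.0699]
 [-0.0151  0.0684  0.9975]]
F [0.5904 0.2223 0.19  ] delta world [ 0.0466 -0.076  -0.2393] rack 0.01927553107357319 -0.08701534011583767 -0.23927700235109362
1 back [-12.28   0.55  -8.59]
2 to pre [-11.31   7.46  21.75]
3 fwd [11.46 -0.51  8.02]
```

Emit:
send_rows:
  steps: [-1, 0, 0, 0, -7, -1, -3.1, 0.1, -2.1, 0, -1, -3.1, 0.1, -2.1, 0, -1, -3.1, 0.2, -2.2, 0, -1, -3.0, 0.1, -2.2, 0, -1, -1.9, 1.2, 3.6, 0, -1, -1.9, 1.2, 3.6, 0, -1, -1.9, 1.3, 3.6, 0, -1, -1.9, 1.3, 3.6, 0, -1, -1.9, 1.2, 3.6, 0, -1, -1.9, 1.2, 3.7, 0, -1, 0, 0, 0, 0]

```text
clock: 19.15
position: [0.3995, 0.1843, 0.1697]
ee_rot: [-0.02, 0.944, 0.145, 0.295]
contact_force: [-0.6, -1.1, -1.3]
width: 0.0331
gripper_force: 50.8
```

```bash
cat >> h.py <<'E'
def rel():
    p,M,s=pose();g=p-M[:,2]*pinch_z;T=M@TT
    d=F-tagpt(M,g,[0,0,5]);print("bar in tag (mm)",(T.T@d*1000).round(1),"tag x",T[:,0].round(3),"z",T[:,2].round(3),"F",s["contact_force"].round(1),"w",s["width"])
    print("rack axes in tool (per mm): rx",(M.T@rx).round(3),"ry",(M.T@ry).round(3),"up",(M.T@uz).round(3))
    return p,M,g
def need(q):
    p,M,g=rel();d=F-tagpt(M,g,q);print("shift cm",(M.T@d*100).round(2),"rack mm",(d@rx*1000).round(1),(d@ry*1000).round(1),(d[2]*1000).round(1))
E
python3 - <<'E'
from h import *
show();need([44.5,-25,5])
E
```

```text
t 19.15 p [0.3995 0.1843 0.1697] 
x [0.7834 0.2619 0.5637] y [ 0.2858 -0.9571  0.0475] z [ 0.5519  0.1239 -0.8246] 
q [ 0.3214 -0.124   2.3067 -0.1601  0.3643  1.7196] w 0.033088360185485645 F [-0.6266 -1.1214 -1.2534] 50.817570090293884
bar in tag (mm) [189.5 -16.3  10.2] tag x [ 0.962  0.273 -0.017] z [-0.003  0.072  0.997] F [-0.6 -1.1 -1.3] w 0.033088360185485645
rack axes in tool (per mm): rx [ 0.826 -0.041  0.562] ry [-0.007 -0.998 -0.063] up [ 0.564  0.047 -0.825]
shift cm [12.41 -0.71  7.59] rack mm 145.5 1.4 7.0
```

Emit:
send_rows:
  steps: [-1, 1.7, -0.2, 1.1, 0, -1, 1.7, -0.2, 1.1, 0, -1, 1.7, -0.2, 1.1, 0, -1, 1.7, -0.2, 1.0, 0, -1, 1.6, -0.2, 0.9, 0, -1, 1.4, -0.1, 0.8, 0, -1, 1.4, -0.1, 0.8, 0, -1, 1.2, -0.1, 0.7, 0, -1, 0, 0, 0, 0, -1, 0, 0, 0, 0]

```text
clock: 20.15
position: [0.5379, 0.2436, 0.1852]
ee_rot: [-0.022, 0.942, 0.147, 0.301]
contact_force: [-0.7, -0.5, -0.5]
width: 0.0331
gripper_force: 50.9
```

Run:
```python
from h import *
need([44.5,-25,5])
p,M,s=pose();w=get_image("wrist");w["p"],w["M"]=p,M;sc,sd=get_image("scene"),get_image("side");pickle.dump((w,sc,sd),open("s7.pkl","wb"))
```

```text
bar in tag (mm) [ 40.3 -34.4  -9.7] tag x [ 0.96   0.279 -0.005] z [-0.015  0.068  0.998] F [-0.7 -0.5 -0.5] w 0.033089663898092814
rack axes in tool (per mm): rx [ 0.819 -0.036  0.573] ry [-0.003 -0.998 -0.059] up [ 0.574  0.047 -0.818]
shift cm [-0.9   0.96  0.52] rack mm -4.7 -9.9 -9.0
```

Emit:
send_rows:
  steps: [-1, -0.35, 0, 0.3, 0, -1, -0.35, 0, 0.3, 0, -1, 0, 0.4, 0, 0, -1, 0, 0, 0, 0, -1, 0, 0, 0, 0]

```text
clock: 20.8
position: [0.5376, 0.2388, 0.177]
ee_rot: [-0.022, 0.942, 0.147, 0.302]
contact_force: [-0.0, 0.6, -0.9]
width: 0.0331
gripper_force: 50.9
```

Run:
```python
from h import *
need([42,-20,5])
```

```text
bar in tag (mm) [ 41.9 -30.5  -1.3] tag x [ 0.96   0.279 -0.003] z [-0.016  0.068  0.998] F [-0.   0.6 -0.9] w 0.03312562177664077
rack axes in tool (per mm): rx [ 0.818 -0.036  0.574] ry [-0.003 -0.998 -0.059] up [ 0.575  0.047 -0.817]
shift cm [-0.08  1.05  0.07] rack mm -0.6 -10.5 -0.5
```

Emit:
send_rows:
  steps: [-1, 0, 0.3, 0, 0, -1, 0, 0.3, 0, 0, -1, 0, 0.3, 0, 0, -1, 0, 0, 0, 0]

```text
clock: 21.2
position: [0.5402, 0.2299, 0.1774]
ee_rot: [-0.022, 0.942, 0.147, 0.302]
contact_force: [0.4, -0.8, -1.0]
width: 0.0332
gripper_force: 50.9
```

Emit:
send_rows:
  steps: [-1, 0, 0.3, 0, 0, -1, 0, 0, 0, 0]

```text
clock: 21.4
position: [0.5409, 0.2275, 0.1775]
ee_rot: [-0.023, 0.942, 0.147, 0.302]
contact_force: [-1.3, 1.5, -0.6]
width: 0.0327
gripper_force: 51.0
```

Emit:
send_rows:
  steps: [-1, 0, 0.2, 0, 0, -1, 0, 0, 0, 0]

```text
clock: 21.6
position: [0.5413, 0.2257, 0.1775]
ee_rot: [-0.022, 0.942, 0.148, 0.302]
contact_force: [-1.9, 2.5, -0.7]
width: 0.0329
gripper_force: 51.0
```

Run:
```python
from h import *
need([42,-4,5])
```

```text
bar in tag (mm) [ 42.  -16.9  -0.8] tag x [ 0.96   0.279 -0.003] z [-0.016  0.068  0.998] F [-1.9  2.5 -0.7] w 0.0329117637838232
rack axes in tool (per mm): rx [ 0.818 -0.035  0.574] ry [-0.002 -0.998 -0.059] up [ 0.575  0.047 -0.817]
shift cm [-0.05  1.29  0.03] rack mm -0.7 -12.9 0.1
```

Emit:
send_rows:
  steps: [-1, 0, 0.2, 0, 0, -1, 0, 0.2, 0, 0, -1, 0, 0, 0, 0]

```text
clock: 21.9
position: [0.5428, 0.2218, 0.1778]
ee_rot: [-0.022, 0.942, 0.147, 0.302]
contact_force: [-1.6, 4.1, -1.5]
width: 0.0331
gripper_force: 51.0
```

Emit:
send_rows:
  steps: [-1, 0, 0.2, 0, 0, -1, 0, 0.2, 0, 0, -1, 0, 0, 0, 0]

```text
clock: 22.2
position: [0.5435, 0.2176, 0.1776]
ee_rot: [-0.022, 0.942, 0.147, 0.301]
contact_force: [-2.8, 2.8, -0.5]
width: 0.0331
gripper_force: 51.1
```

Emit:
send_rows:
  steps: [-1, 0, 0.2, 0, 0, -1, 0, 0.2, 0, 0, -1, 0, 0, 0, 0]

```text
clock: 22.5
position: [0.5444, 0.2136, 0.1776]
ee_rot: [-0.022, 0.942, 0.147, 0.301]
contact_force: [-4.0, 1.6, -1.6]
width: 0.0333
gripper_force: 51.1
```

Run:
```python
from h import *
need([42,-2,5])
```

```text
bar in tag (mm) [42.4 -4.4  0.1] tag x [ 0.96   0.279 -0.005] z [-0.015  0.068  0.998] F [-4.   1.6 -1.6] w 0.033267437773211964
rack axes in tool (per mm): rx [ 0.819 -0.036  0.572] ry [-0.003 -0.998 -0.059] up [ 0.574  0.047 -0.818]
shift cm [0.04 0.24 0.01] rack mm 0.3 -2.4 0.2
```

Emit:
send_rows:
  steps: [-1, 0, 0.2, 0, 0, -1, -0.25, 0, -0.17, 0, -1, -0.25, 0, -0.17, 0, -1, -0.2, 0, -0.14, 0, -1, 0, 0, 0, 0]

```text
clock: 23.0
position: [0.5377, 0.2094, 0.1785]
ee_rot: [-0.022, 0.942, 0.147, 0.302]
contact_force: [-0.0, -0.3, -1.1]
width: 0.0328
gripper_force: 50.9
```

Emit:
send_rows:
  steps: [-1, -0.16, 0, -0.11, 0, -1, 0, 0, 0, 0]

```text
clock: 23.2
position: [0.5357, 0.209, 0.1783]
ee_rot: [-0.022, 0.942, 0.147, 0.302]
contact_force: [0.2, 0.3, -1.2]
width: 0.0331
gripper_force: 50.9
```

Run:
```python
from h import *
need([54,0,5])
```

```text
bar in tag (mm) [52.1 -2.4 -0.5] tag x [ 0.96   0.279 -0.003] z [-0.017  0.068  0.998] F [ 0.2  0.3 -1.2] w 0.033123393826730275
rack axes in tool (per mm): rx [ 0.818 -0.036  0.574] ry [-0.002 -0.998 -0.059] up [ 0.575  0.047 -0.817]
shift cm [-0.19  0.23 -0.07] rack mm -2.0 -2.3 -0.4
```

Emit:
send_rows:
  steps: [-1, -0.16, 0, -0.11, 0, -1, 0, 0, 0, 0]

```text
clock: 23.4
position: [0.5335, 0.2085, 0.178]
ee_rot: [-0.022, 0.942, 0.147, 0.302]
contact_force: [0.1, -0.2, -1.2]
width: 0.0334
gripper_force: 50.9
```

Emit:
send_rows:
  steps: [-1, -0.12, 0, -0.09, 0, -1, 0, 0, 0, 0]

```text
clock: 23.6
position: [0.5327, 0.2083, 0.1784]
ee_rot: [-0.022, 0.941, 0.147, 0.302]
contact_force: [1.4, -0.3, -1.4]
width: 0.0331
gripper_force: 50.7
```

Emit:
send_rows:
  steps: [-1, 0.08, 0, 0.06, 0, 0.5, 0, 0, 0, 0, 0.5, 0, 0, 0, 0, 0.5, 0, 0, 0, 0, 0.5, 0, 0, 0, 0, 0.5, -1.6, 0, -1.1, 0, 0.5, -2.4, 0, -1.6, 0, 0.5, -2.4, 0, -1.6, 0, 0.5, -2.4, 0, -1.6, 0, 0.5, -2.4, 0, -1.6, 0, 0.5, 0, 0, 0, 0, 0.5, 0, 0, 0, 0]

```text
clock: 24.8
position: [0.4047, 0.1691, 0.1757]
ee_rot: [-0.022, 0.941, 0.147, 0.303]
contact_force: [0.9, -0.5, 0.4]
width: 0.0638
gripper_force: 0.0
```

Emit:
send_rows:
  steps: [0.5, 0, 0, 0, 0, 0.5, 0, 0, 0, 0, 0.5, 0, 0, 0, 0, 0.5, 0, 0, 0, 0, 0.5, 0, 0, 0, 0, 0.5, 0, 0, 0, 0, 0.5, 0, 0, 0, 0, 0.5, 0, 0, 0, 0, 0.5, 0, 0, 0, 0, 0.5, 0, 0, 0, 0, 0.5, 0, 0, 0, 0, 0.5, 0, 0, 0, 0]

```text
clock: 26.0
position: [0.4044, 0.169, 0.175]
ee_rot: [-0.022, 0.942, 0.147, 0.302]
contact_force: [0.1, -0.5, 0.2]
width: 0.0638
gripper_force: 0.0
```

Run:
```python
from h import *
show()
p,M,s=pose();w=get_image("wrist");w["p"],w["M"]=p,M;sc,sd=get_image("scene"),get_image("side");pickle.dump((w,sc,sd),open("s8.pkl","wb"))
sd1=pickle.load(open("s1.pkl","rb"))[1];sc0=pickle.load(open("s0.pkl","rb"))["scene"]
def boxes(a,b,name):
    d=cv2.absdiff(cv2.GaussianBlur(a["color"],(3,3),0),cv2.GaussianBlur(b["color"],(3,3),0)).max(2)>28
    n,_,st,ce=cv2.connectedComponentsWithStats(d.astype(np.uint8));print(name,[(*map(int,x[:5]),) for x in st[1:] if x[4]>15])
boxes(sd,sd1,"side");boxes(sc,sc0,"scene")
# expected pixels of hanging tag: seat at ring bottom, plate below
for n,im in(("side",sd),("scene",sc)):
    for dz in(-10,-21,-50,-65,-90,-110): print(n,dz,proj(im,C+[0,0,dz/1000]).round(1),end=" ")
    print()
```

```text
t 26.0 p [0.4044 0.169  0.175 ] 
x [0.7744 0.2642 0.5749] y [ 0.2912 -0.9555  0.0469] z [ 0.5617  0.1311 -0.8169] 
q [ 0.2441 -0.1447  2.3142 -0.0244  0.3574  1.5244] w 0.06382103837018366 F [ 0.0601 -0.4677  0.1654] 0.0
side [(143, 0, 80, 76, 2087), (0, 2, 90, 73, 1671), (29, 65, 31, 14, 256), (97, 67, 20, 7, 103), (72, 74, 29, 7, 117), (98, 78, 21, 7, 67), (107, 82, 29, 29, 667), (100, 84, 6, 8, 29), (162, 122, 5, 10, 27), (140, 129, 66, 51, 1038), (254, 154, 5, 5, 17), (27, 156, 27, 42, 419), (260, 157, 5, 5, 21), (253, 165, 10, 15, 91), (0, 169, 7, 15, 38), (6, 180, 20, 56, 518), (34, 186, 7, 7, 18), (57, 186, 14, 21, 136), (25, 199, 14, 16, 117), (51, 200, 10, 5, 22), (200, 209, 41, 25, 507), (181, 219, 20, 11, 104), (44, 220, 24, 9, 74), (160, 228, 22, 10, 65), (66, 237, 25, 20, 150), (132, 237, 24, 10, 72), (135, 239, 40, 30, 564), (36, 243, 19, 37, 175), (172, 243, 19, 14, 149), (90, 248, 39, 14, 98), (109, 249, 27, 25, 325), (24, 250, 8, 11, 60), (260, 263, 34, 13, 129), (122, 266, 30, 13, 70), (280, 266, 11, 5, 20), (2, 269, 56, 58, 792), (272, 275, 16, 7, 47)]
scene [(241,
[... 392 characters left out ...]
, 66, 1931), (301, 116, 12, 4, 28), (325, 116, 10, 2, 18), (214, 118, 101, 163, 3660), (290, 119, 15, 16, 132), (344, 127, 5, 16, 48), (313, 182, 12, 9, 71), (280, 185, 22, 8, 70), (311, 202, 5, 5, 16), (291, 208, 25, 27, 440), (192, 217, 11, 5, 47), (321, 219, 11, 13, 77), (190, 226, 10, 5, 39), (221, 226, 15, 13, 121), (351, 234, 14, 24, 273), (243, 267, 19, 18, 226), (344, 277, 11, 7, 43), (337, 283, 5, 4, 16)]
side -10 [257.5 156.3] side -21 [257.5 159.2] side -50 [257.4 167. ] side -65 [257.3 171. ] side -90 [257.3 177.5] side -110 [257.2 182.6] 
scene -10 [359. 224.] scene -21 [358.3 227.7] scene -50 [356.7 237.2] scene -65 [355.9 241.9] scene -90 [354.5 249.8] scene -110 [353.4 255.9]
```

The change masks show the tag plate hanging straight below the ring: side (253–263,165–180) and scene (351–365,234–258). Both match the predicted hanging position. I'll check that it is at rest and then hand in.

Emit:
send_rows:
  steps: [0.5, 0, 0, 0, 0, 0.5, 0, 0, 0, 0, 0.5, 0, 0, 0, 0, 0.5, 0, 0, 0, 0, 0.5, 0, 0, 0, 0, 0.5, 0, 0, 0, 0]

```text
clock: 26.75
position: [0.4044, 0.169, 0.1749]
ee_rot: [-0.022, 0.942, 0.147, 0.302]
contact_force: [-0.4, -0.2, 0.3]
width: 0.0638
gripper_force: 0.0
```

Run:
```python
from h import *
w,sc,sd=pickle.load(open("s8.pkl","rb"))
c2,d2=get_image("scene"),get_image("side")
f=lambda a,b,u,v,W,H:cv2.absdiff(a["color"],b["color"])[v:v+H,u:u+W].mean().round(2)
print(f(sc,c2,340,205,40,60),f(sc,c2,100,300,40,60),f(sd,d2,245,140,30,50),f(sd,d2,400,300,30,50))
sc3,sd3=pickle.load(open("s3.pkl","rb"))
print("knob diff", f(sc3,c2,182,234,20,16), f(sd3,d2,305,243,16,16))
print(sign_off())
```

```text
2.38 2.09 2.27 1.95
knob diff 20.98 4.78
the job is handed in; nothing more can be done
None
```

I pulled the ejector fully and let it back, drew out tag_a, snapped its gate round the ring, left it hanging at rest, and handed the job in; no verdict came back, and gate-shut and stack-drop are inferred from the forces and image changes, not seen up close.

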